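# Park the sample jars at the top of the roll rack

## Task

In the sloped three-lane roll rack, gently push each of the two wide-mouthed jars lying at the low end up its lane with the fingertips, over the crest and into the dip against the end stop at the high end, so that it stays there and does not roll back. Do not pinch or lift the jars, leave the narrow-necked bottle lying at the low end of its lane, and do not disturb anything else on the bench.

Things in the scene. Friction and masses are not known exactly. Their poses are not given: they have to be found in the camera images.
- gutter: metal tray of the roll rack, fixed, three lanes. Origin: floor of the middle lane at the inner face of the low lip, 24 mm above the bench. x runs uphill along the lanes (6 degrees above level), y across, z square to the floor. Lane centres y = -68, 0, +68 mm; lanes 62 mm wide between walls 6 mm thick, 14 mm high. Floor flat (z = 0) to the crest at x = 170 mm, then it falls 14 degrees in this frame
- lip (a point): middle of the top of the low lip, middle lane. The lip spans x = -6 to 0 mm in the gutter's frame and rises only 8 mm above the floor, so a fingertip can reach over it behind a jar; the bench is clear for 60 mm beyond it. A jar let go before the crest rolls back to the lip
- crest (a point): point on the crest of the floor, middle lane (gutter x = 170 mm); the crest runs straight across all lanes. A jar whose axis has passed it rolls on by itself, down into the dip
- seat (a point): where the axis of a jar resting in the dip against the end stop lies, middle lane (gutter x = 200 mm, z = 13 mm). The stop's face is at gutter x = 220 mm, its top at z = 31 mm; behind it the rack's base plate is a ledge 6 mm high
- jar_a: closed wide-mouthed sample jar, a plain cylinder 40 mm in diameter and 56 mm long, amber glass body with a ribbed white lid of the same diameter, about 90 g; lies across its lane and rolls freely. Origin at its middle, on its axis; y is the cylinder's axis (lid at +y), x and z turn as it rolls. Starts in any lane, at rest against the low lip
- jar_b: the second jar, the same as jar_a: closed wide-mouthed sample jar, a plain cylinder 40 mm in diameter and 56 mm long, amber glass body with a ribbed white lid of the same diameter, about 90 g; lies across its lane and rolls freely. Origin at its middle, on its axis; y is the cylinder's axis (lid at +y), x and z turn as it rolls. Starts in any lane, at rest against the low lip
- dropper: narrow-necked bottle to be left alone, lying in the remaining lane at the low lip: amber glass body 40 mm in diameter and 34 mm long, then a neck 18 mm and a white cap 22 mm in diameter, 56 mm long in all. Origin on its axis, half-way along; its y axis points to the cap
- cap: bystander: blue screw cap, 38 mm across, 20 mm high, on the ledge beyond the high end of the rack; origin at its underside
- pot: bystander: small upright jar, 34 mm across, 42 mm high, on the same ledge; origin at its underside
- amber: bystander: amber bottle, 80 mm across, 170 mm high; origin at its underside
- dish1: bystander: white open staining dish, 90 x 90 x 60 mm; origin at its underside
- dish2: bystander: clear open staining dish, 90 x 90 x 60 mm; origin at its underside
- beaker: bystander: glass beaker, 60 mm across, 80 mm high; origin at its underside
- cover: bystander: flat steel dish cover, 90 x 90 x 6 mm, lying on the bench; origin at its underside

How it is judged:
By the outcome, as a careful person would: the job done as asked, in the order asked, and still so for the second after the job is handed in, with the robot touching nothing.
It also fails if it takes over 54 s, if anything falls off the work surface, if the arm or the gripper's body presses on something with over 40 N, if the wrist force passes 120 N, or if a joint passes its speed limit or range.

## Robot

A 7-joint arm with a two-finger parallel gripper is mounted at the origin on the work surface. World frame = base frame: x ahead of the robot, y to its left, z up, the work surface at z = 0. Lengths are in m, angles in rad, forces in N, time in s.
With the tool pointing down it reaches from about 0.35 to 0.9 m from the base axis. Payload 8.1 kg.
Tool frame: the origin (TCP) lies at the centre of the arm's flange, where the gripper is bolted on; the fingertips stand 178 mm ahead of it and the grasp point (between the pads) lies 159 mm ahead of it; x points along the fingers, z is the direction in which the jaws open and shut, and the axes are right-handed (so a half turn about x gives the same grasp; the last joint's range is limited). The gripper opens to 92 mm and grips with 3 to 60 N. Pads are 19 mm wide; open, the fingers measure 130 mm over their backs; the gripper's body (75 mm by 190 mm) begins 47 mm behind the grasp point.
Start: joints at [1.115, 0.434, 0.025, 1.573, -0.012, 1.134, -0.075], TCP at [0.216, -0.587, 0.405] pointing down, gripper open.
Joint ranges: [-2.62, 2.62], [-0.44, 2.09], [-1.27, 1.32], [0.08, 2.57], [-1.32, 4.46], [0.12, 2], [-2.74, 2.74]. Speed limits (rad/s): [2.22, 2.22, 3.01, 3.01, 3.14, 3.14, 3.14].

## Interface

Orientations are given as a rotation vector (axis times angle).
In Python, from cell import arm, get_image, search_frame, pinpoint gives the robot as it stands.
- The arm moves only by the tool arm_command, never from a script. Its argument "motion" is a list of rows, each a list of 7 numbers: the finger opening in mm, from 0 to 91.8, then the shift along the tool's x, y, z in mm, then the turn, a rotation vector about the tool's x, y, z in degrees. In form: [[fingers, x, y, z, ax, ay, az], ...]. A call has 1 to 5 rows; each row shifts and turns the commanded pose from where the row before left it, along the tool's axes as they then stand; what a row does not reach is not made up. A row lasts 1/8 s, in which the tool goes at most 62.5 mm and 10.7 degrees, less where a joint would pass 70% of its speed; a pose out of reach is approached as far as the arm can. A call with a gripper value outside its range is refused whole. The fingers move at their own pace and stop on an object; "newtons" is the grip in N (left out, the last holds). Time passes only in rows, so rows that do not move let the fingers close. It gives the time, the measured TCP pose, the force and the opening at its end, in the units of the state.
- arm.observe(): the state, without advancing time (a new reading comes with each control period).
- get_image(name): name is "scene" or "top" or "wrist"; returns a dict with "frame" (400x640x3 uint8, red, green, blue), "range_z" (400x640 float32, m along the optical axis (not along the pixel's ray), 0 where there is no reading), "K" (3x3 intrinsics, pixels), "origin" and "rotation" of the camera in the world; the wrist camera has in their place "tool_from_camera" (4x4, takes a point from camera to tool coordinates, whose origin is the TCP and whose axes are the tool frame's). Camera axes: x right, y down, z forward; pixel columns grow to the right and rows downward; lengths in m; the calibration is good to about 2 mm. A picture is of the moment at which its call begins: read the wrist's pose just before it.
- arm.sign_off(): hands the job in, once; it reports no verdict.
Trained networks look in the newest picture that a camera, given by its name, has taken for a name from the list of things; names that differ only in an ending like _2 or _b are one class to them, and where a whole thing is asked for, a point or a joint stands for the part that bears it (a point fixed in the world has none). Each returns a list of dicts, best first, with "p" (0 to 1); they miss things now and then, are a little off and sometimes report something else, mostly with a low value. They report only what shows in the picture. A call takes as long as a camera call.
- search_frame(camera, target): "point" ([x, y, z] in m, in world coordinates, good to about 4 mm: the middle of the surface that is visible of it).
- pinpoint(camera, target): "point" ([x, y, z] in m, in world coordinates, good to about 4 mm: a listed point, or the origin of a listed thing).
The state is a dict: "clock": time; "joints": joint angles; "dq": joint speeds; "joint_efforts": joint torques, N m; "position": TCP position; "ee_rot": TCP orientation; "force": force on the tool from outside, world axes, zero at the start; "ft_torque": the same for the moment, N m; "width": opening from 0.0 (shut) to 1.0 (fully open).
Only numpy, scipy, OpenCV 4.12 (cv2) and the standard library are available. Lean on these libraries where they do the work, as an engineer would, in place of code of your own. Each camera call takes 0.05 s, during which the arm holds its last target. There are 200 camera calls.

## Working session

There is one attempt and no reset: what is moved stays moved. The work goes in short steps, Python scripts to look and compute and a tool call to move; the robot and the scene stay as the last step left them, time stands still between calls to the robot, and variables do not carry over. Pictures are saved under pics/ and viewed, about 8 in all and at most 12, crops included, and the job is handed in when it is done.

Besides the shell and the picture viewer there is one more tool, called after ">>>" by a JSON object that holds its "op" and its "data", one argument or row to a line. arm_command: Moves the arm, as the interface text tells. Its arguments: {"type":"object","properties":{"motion":{"type":"array"},"newtons":{"type":"number"}},"required":["motion"]}

```bash
mkdir -p pics; ls
python3 - <<'E'
from cell import arm,get_image,search_frame,pinpoint
import cv2,numpy as np
s=arm.observe();print({k:np.round(v,3) for k,v in s.items()})
for c in ["top","scene"]:
    im=get_image(c);cv2.imwrite(f"pics/{c}0.png",im["frame"][:,:,::-1]);print(c,np.round(im["origin"],3),np.round(im["rotation"],3).tolist(),im["K"].tolist())
    for t in ["gutter","lip","crest","seat","jar_a","dropper","cap","pot"]:
        print(t,[(np.round(d["point"],3).tolist(),round(d["p"],2)) for d in pinpoint(c,t)][:4])
E
```

```text
pics
{'clock': np.float64(0.0), 'joints': array([ 1.115,  0.435,  0.025,  1.574, -0.012,  1.134, -0.075]), 'dq': array([-0.   , -0.001, -0.002,  0.002,  0.   , -0.001, -0.   ]), 'joint_efforts': array([-0.0000e+00, -6.6786e+01,  9.8500e-01, -3.1447e+01, -6.0000e-02,
        4.3000e-02,  0.0000e+00]), 'position': array([ 0.216, -0.586,  0.404]), 'ee_rot': array([ 0.946,  1.357, -0.945]), 'force': array([-1.095, -0.493,  0.201]), 'ft_torque': array([0.015, 0.001, 0.028]), 'width': np.float64(0.995)}
top [0.435 0.045 1.179] [-2.159, 2.162, -0.139] [[391.7752286497824, 0.0, 321.01064212976394], [0.0, 391.7752286497824, 197.50800254923303], [0.0, 0.0, 1.0]]
gutter [([0.574, -0.054, 0.023], 0.89)]
lip [([0.574, -0.055, 0.029], 0.76)]
crest []
seat [([0.526, 0.14, 0.055], 0.75), ([0.626, -0.021, 0.044], 0.15)]
jar_a [([0.505, -0.052, 0.042], 0.55), ([0.628, -0.023, 0.041], 0.54)]
dropper [([0.569, -0.04, 0.045], 0.76), ([0.527, 0.142, 0.056], 0.74), ([0.574, -0.052, 0.029], 0.19)]
cap []
pot [([0.396, 0.36, 0.004], 0.61), ([0.488, 0.224, 0.006], 0.4)]
scene [1.207 0.132 0.821] [-1.679, -1.974, 0.708] [[391.56111014412676, 0.0, 320.57248383227665], [0.0, 391.56111014412676, 202.1229285948178], [0.0, 0.0, 1.0]]
gutter [([0.574, -0.05, 0.019], 0.82)]
lip [([0.573, -0.054, 0.03], 0.75)]
crest [([0.531, 0.11, 0.04], 0.82)]
seat [([0.529, 0.141, 0.06], 0.7), ([0.684, 0.426, -0.005], 0.21)]
jar_a [([0.504, -0.051, 0.047], 0.85)]
dropper [([0.572, -0.039, 0.048], 0.75)]
cap [([0.578, 0.239, 0.004], 0.62), ([0.573, -0.057, 0.029], 0.51), ([0.631, -0.022, 0.046], 0.41), ([0.398, 0.363, 0.003], 0.27)]
pot [([0.482, 0.226, 0.007], 0.66)]
```

Run:
```python
import cv2
im=cv2.imread("pics/top0.png");cv2.imwrite("pics/t.png",cv2.resize(im[90:330,170:490],None,fx=2.5,fy=2.5,interpolation=cv2.INTER_CUBIC))
```

```text
(no output)
```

View pics/top0.png

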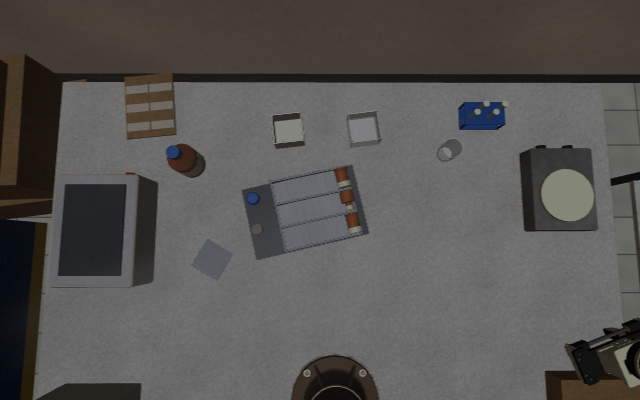

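View pics/scene0.png

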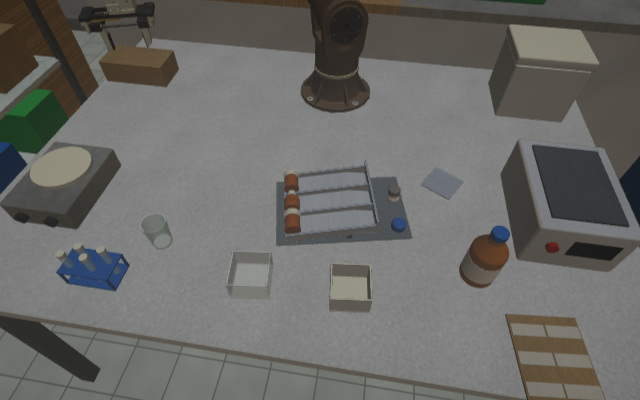

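View crop.

The top view shows the rack at columns 243-368, with the low end on the right and the three cylinders near (343,177), (347,200) and (353,222). In the scene view the cylinders are at about (291,180), (291,203) and (292,222). I'll crop closer to tell the dropper from the jars.

Run:
```python
import cv2,numpy as np
a=cv2.imread("pics/top0.png")[155:240,315:380];b=cv2.imread("pics/scene0.png")[165:240,270:345]
a=cv2.resize(a,(400,523),interpolation=cv2.INTER_CUBIC);b=cv2.resize(b,(400,523),interpolation=cv2.INTER_CUBIC)
cv2.imwrite("pics/c.png",np.clip(1.6*np.hstack([a,b]),0,255))
from cell import *
for c in["top","scene"]:
    get_image(c)
    for t in ["lip","crest","seat","jar_a","dropper"]:
        print(c,t,[(np.round(d["point"],3).tolist(),round(d["p"],2)) for d in search_frame(c,t)][:4])
```

```text
top lip [([0.541, 0.07, 0.036], 0.68)]
top crest [([0.543, 0.07, 0.038], 0.86)]
top seat [([0.541, 0.073, 0.035], 0.83)]
top jar_a [([0.501, -0.054, 0.063], 0.6), ([0.626, -0.02, 0.058], 0.51)]
top dropper [([0.573, -0.04, 0.057], 0.57)]
scene lip [([0.559, 0.073, 0.036], 0.66), ([0.64, -0.018, 0.06], 0.27)]
scene crest [([0.556, 0.074, 0.033], 0.9)]
scene seat [([0.559, 0.078, 0.04], 0.7)]
scene jar_a [([0.643, -0.018, 0.06], 0.76), ([0.724, -0.334, 0.053], 0.74), ([0.515, -0.051, 0.062], 0.69)]
scene dropper [([0.586, -0.036, 0.06], 0.71)][ WARN:0@0.078] global loadsave.cpp:1063 imwrite_ Unsupported depth image for selected encoder is fallbacked to CV_8U.
```

View pics/c.png

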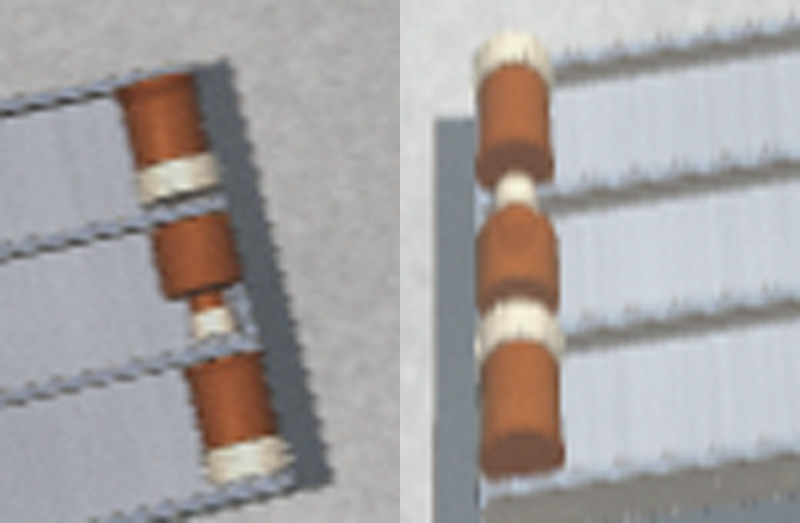

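The middle lane holds the dropper, since its neck shows at crop (210,310). The two jars are in the outer lanes, and uphill is about world (-0.23, 0.97). Next I'll work out the first approach.

```bash
cat > h.py <<'E'
from cell import *
import numpy as np
from scipy.spatial.transform import Rotation as R
np.set_printoptions(suppress=True,precision=4)
YAW=np.radians(13.2); L0=np.array([.573,-.055,.032-.008+.0])   # gutter origin approx, z floor
def frame(yaw=YAW):
    h=np.array([-np.sin(yaw),np.cos(yaw),0]); c,s=np.cos(np.radians(6)),np.sin(np.radians(6))
    x=h*c+np.array([0,0,s]); z=-h*s+np.array([0,0,c]); return np.c_[x,np.cross(z,x),z]
O=np.array([.5722,-.0512,.024])
def G(p): return O+frame()@(np.array(p)/1000)
def plan(p,yaw=YAW):
    "p: world fingertip target (m), tool down, jaws across lane"
    s=arm.observe(); M=R.from_rotvec(s["ee_rot"]); h=np.array([-np.sin(yaw),np.cos(yaw),0]); best=None
    for sg in(1,-1):
        x=np.array([0,0,-1.]);z=sg*np.array([h[1],-h[0],0]);T=R.from_matrix(np.c_[x,np.cross(z,x),z])
        d=(M.inv()*T).as_rotvec(degrees=True)
        if best is None or np.linalg.norm(d)<np.linalg.norm(best[0]): best=(d,T)
    d,T=best; tcp=np.array(p)+[0,0,.178]
    print("clock",s["clock"],"tip",s["position"]+M.apply([.178,0,0]),"axes\n",M.as_matrix().round(3))
    print("turn deg",d.round(2),"shift before turn mm",(M.inv().apply(tcp-s["position"])*1000).round(1),"after turn",(T.inv().apply(tcp-s["position"])*1000).round(1))
E
python3 - <<'E'
from h import *
print(G([-3,0,8]),G([200,0,13]),G([16,68,20]),G([16,-68,20]),G([170,0,0]))
plan(G([-35,68,20])+[0,0,.15])
E
```

```text
[ 0.5731 -0.0549  0.0316] [0.5271 0.1411 0.0578] [ 0.5028 -0.0533  0.0456] [ 0.6352 -0.0222  0.0456] [0.5336 0.1134 0.0418]
clock 1.5 tip [ 0.216  -0.5865  0.2267] axes
 [[ 0.     0.938  0.345]
 [-0.     0.345 -0.938]
 [-1.     0.     0.   ]]
turn deg [-82.99   0.    -0.  ] shift before turn mm [  36.5  447.3 -351. ] after turn [ 36.5 402.9 401.1]
```

>>> {"op": "arm_command", "data": {
  "motion": [
    [8,0,37,-29,0,0,0],
    [8,0,37,-29,0,0,0],
    [8,0,37,-29,0,0,0],
    [8,0,37,-29,0,0,0],
    [8,0,37,-29,0,0,0]
  ],
  "newtons": 10
}}

```text
clock: 2.12
position: [0.3401, -0.3852, 0.405]
ee_rot: [0.945, 1.355, -0.946]
force: [1.1, 0.1, 0.3]
width: 0.507
```

>>> {"op": "arm_command", "data": {
  "motion": [
    [8,0,37,-29,0,0,0],
    [8,0,37,-29,0,0,0],
    [8,0,37,-29,0,0,0],
    [8,0,37,-29,0,0,0],
    [8,0,37,-29,0,0,0]
  ]
}}

```text
clock: 2.75
position: [0.4636, -0.1852, 0.405]
ee_rot: [0.946, 1.355, -0.946]
force: [-0.2, -0.7, 0.9]
width: 0.087
```

>>> {"op": "arm_command", "data": {
  "motion": [
    [8,0,0,0,-10,0,0],
    [8,0,0,0,-10,0,0],
    [8,0,0,0,-10,0,0],
    [8,0,0,0,-10,0,0],
    [8,0,0,0,-10,0,0]
  ]
}}

```text
clock: 3.38
position: [0.463, -0.1866, 0.4048]
ee_rot: [0.266, 1.554, -0.267]
force: [-0.3, -0.3, -0.1]
width: 0.09
```

>>> {"op": "arm_command", "data": {
  "motion": [
    [8,0,0,0,-10,0,0],
    [8,0,0,0,-10,0,0],
    [8,0,0,0,-10,0,0],
    [8,0,0,0,0,0,0],
    [8,0,0,0,0,0,0]
  ]
}}

```text
clock: 4.0
position: [0.463, -0.1866, 0.4048]
ee_rot: [-0.137, 1.566, 0.137]
force: [-0.2, -1.2, -1.1]
width: 0.088
```

Run:
```python
from h import *
import cv2
plan(G([-35,68,20])+[0,0,.15])
s=arm.observe();im=get_image("wrist");cv2.imwrite("pics/w1.png",np.clip(im["frame"][:,:,::-1]*1.5,0,255).astype(np.uint8))
np.savez("w1.npz",pos=s["position"],rot=s["ee_rot"],K=im["K"],T=im["tool_from_camera"],d=im["range_z"])
print(s["joints"],s["width"])
# overlay model points
K=im["K"];T=im["tool_from_camera"];M=R.from_rotvec(s["ee_rot"]).as_matrix()
f=cv2.imread("pics/w1.png")
for y in(-102,-34,34,102):
  for x in(0,40,80,120,170):
    t=M.T@(G([x,y,14])-s["position"]);c=np.linalg.inv(T)@np.r_[t,1];
    if c[2]>0: u=K@c[:3]/c[2];cv2.circle(f,(int(round(u[0])),int(round(u[1]))),3,(0,255,0),1)
cv2.imwrite("pics/w1o.png",f)
for t in["lip","jar_a","dropper"]: print(t,[(d["point"],round(d["p"],2)) for d in pinpoint("wrist",t)])
```

```text
clock 4.0 tip [ 0.463  -0.1866  0.2268] axes
 [[ 0.    -0.173  0.985]
 [-0.     0.985  0.173]
 [-1.    -0.     0.   ]]
turn deg [-3.22  0.01  0.01] shift before turn mm [36.5 73.8 65.2] after turn [36.5 70.  69.3]
[ 0.6304  0.2686 -0.436   1.8449  0.1292  1.0556  0.3184] 0.08766224862244382
lip [([0.5688, -0.0584, 0.0333], 0.8)]
jar_a [([0.6394, -0.0256, 0.0471], 0.92), ([0.5062, -0.0496, 0.046], 0.62)]
dropper [([0.5691, -0.0404, 0.0475], 0.58)]
```

View pics/w1o.png

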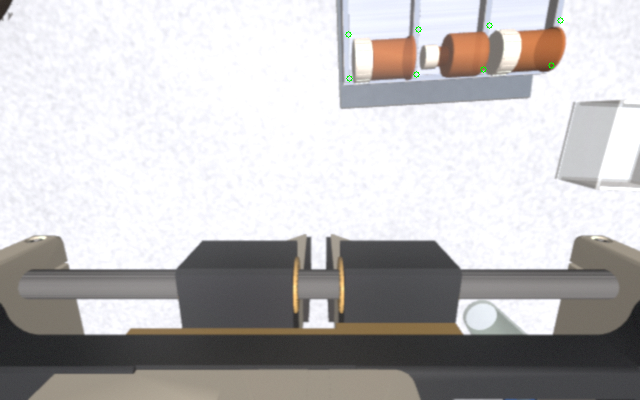

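The overlaid model points (green) fall on the walls and lip to within about 2 mm, e.g. (349,78) and (417,74). The left jar at (385,60) is in the lane near the robot.

>>> {"op": "arm_command", "data": {
  "motion": [
    [8,0,0,0,-3.2,0,0],
    [8,12,23,23,0,0,0],
    [8,12,23,23,0,0,0],
    [8,12,24,23,0,0,0],
    [8,0,0,0,0,0,0]
  ]
}}

```text
clock: 4.82
position: [0.5146, -0.0998, 0.368]
ee_rot: [-0.185, 1.563, 0.188]
force: [-1.2, -0.9, 0.1]
width: 0.09
```

Run:
```python
from h import *
plan(G([-35,68,15]))
plan(G([155,68,13]))
```

```text
clock 4.825 tip [ 0.5145 -0.0995  0.19  ] axes
 [[-0.001 -0.235  0.972]
 [ 0.002  0.972  0.235]
 [-1.     0.002 -0.   ]]
turn deg [ 0.41 -0.02 -0.1 ] shift before turn mm [154.8  -2.5  -0.8] after turn [154.8  -2.2  -0.8]
clock 4.825 tip [ 0.5145 -0.0995  0.19  ] axes
 [[-0.001 -0.235  0.972]
 [ 0.002  0.972  0.235]
 [-1.     0.002 -0.   ]]
turn deg [ 0.41 -0.02 -0.1 ] shift before turn mm [137.2 186.7   0.6] after turn [136.9 187.   -0.8]
```

>>> {"op": "arm_command", "data": {
  "motion": [
    [8,40,-1,0,0,0,0],
    [8,40,-1,0,0,0,0],
    [8,40,0,0,0,0,0],
    [8,34,0,0,0,0,0],
    [8,0,0,0,0,0,0]
  ]
}}

```text
clock: 5.45
position: [0.5131, -0.1052, 0.2131]
ee_rot: [-0.182, 1.568, 0.183]
force: [-0.1, -0.5, 0.6]
width: 0.082
```

>>> {"op": "arm_command", "data": {
  "motion": [
    [8,0,8,0,0,0,0],
    [8,0,6,0,0,0,0],
    [8,0,5,0,0,0,0],
    [8,-0.5,5,0,0,0,0],
    [8,-0.5,5,0,0,0,0]
  ]
}}

```text
clock: 6.08
position: [0.5076, -0.076, 0.216]
ee_rot: [-0.184, 1.563, 0.183]
force: [-0.2, -0.6, 1.2]
width: 0.089
```

Run:
```python
from h import *
import cv2
s=arm.observe();M=R.from_rotvec(s["ee_rot"])
print("tip in gutter",frame().T@(s["position"]+M.apply([.178,0,0])-O)*1000,s["force"])
im=get_image("wrist");cv2.imwrite("pics/w2.png",np.clip(im["frame"][:,:,::-1]*1.3,0,255).astype(np.uint8))
```

```text
tip in gutter [-7.896  68.4676 14.9387] [-0.1651 -0.562   1.1966]
```

View pics/w2.png

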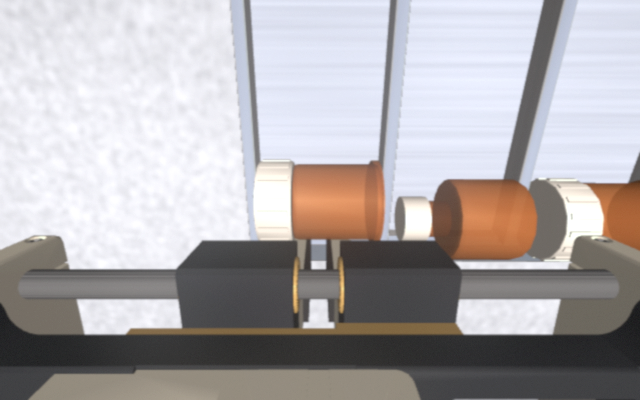

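The jar at (320,200) sits centred ahead of the fingertips and parallel to them. I'll push it up now.

>>> {"op": "arm_command", "data": {
  "motion": [
    [8,0,6,0,0,0,0],
    [8,-0.3,8,0,0,0,0],
    [8,-0.8,8,0,0,0,0],
    [8,-0.8,8,0,0,0,0],
    [8,-0.8,8,0,0,0,0]
  ]
}}

```text
clock: 6.75
position: [0.4987, -0.0386, 0.2185]
ee_rot: [-0.184, 1.563, 0.184]
force: [0.0, -1.0, 0.3]
width: 0.092
```

>>> {"op": "arm_command", "data": {
  "motion": [
    [8,-0.9,8,0,0,0,0],
    [8,-0.8,8,0,0,0,0],
    [8,-0.9,8,0,0,0,0],
    [8,-0.8,8,0,0,0,0],
    [8,-0.9,8,0,0,0,0]
  ]
}}

```text
clock: 7.38
position: [0.4894, 0.0002, 0.2228]
ee_rot: [-0.184, 1.563, 0.184]
force: [-0.2, -1.4, 1.3]
width: 0.088
```

>>> {"op": "arm_command", "data": {
  "motion": [
    [8,-0.9,8,0,0,0,0],
    [8,-0.8,8,0,0,0,0],
    [8,-0.9,8,0,0,0,0],
    [8,-0.8,8,0,0,0,0],
    [8,-0.8,7,0,0,0,0]
  ]
}}

```text
clock: 8.0
position: [0.4803, 0.0381, 0.227]
ee_rot: [-0.184, 1.563, 0.184]
force: [0.1, -0.5, 1.1]
width: 0.088
```

```bash
cat >> h.py <<'E'
def tip():
    s=arm.observe();M=R.from_rotvec(s["ee_rot"])
    print("clock",s["clock"],"tip in gutter",frame().T@(s["position"]+M.apply([.178,0,0])-O)*1000,"F",s["force"])
E
python3 - <<'E'
from h import *
tip()
im=get_image("wrist")
for d in pinpoint("wrist","jar_a"): print(frame().T@(np.array(d["point"])-O)*1000,d["p"])
E
```

```text
clock 8.0 tip in gutter [109.975   69.0337  13.559 ] F [ 0.077  -0.4652  1.0613]
[143.3635  65.3187  14.6949] 0.95
[202.2398   0.4906  12.8305] 0.62
```

>>> {"op": "arm_command", "data": {
  "motion": [
    [8,-0.6,6,0,0,0,0],
    [8,-0.6,6,0,0,0,0],
    [8,-0.6,6,0,0,0,0],
    [8,-0.5,5,0,0,0,0],
    [8,-0.4,4,0,0,0,0]
  ]
}}

```text
clock: 8.72
position: [0.4741, 0.0642, 0.2297]
ee_rot: [-0.184, 1.563, 0.184]
force: [-0.2, 0.1, -0.3]
width: 0.085
```

>>> {"op": "arm_command", "data": {
  "motion": [
    [8,-0.4,4,0,0,0,0],
    [8,-0.4,4,0,0,0,0],
    [8,-0.2,4,0,0,0,0],
    [8,-0.2,3,0,0,0,0],
    [8,0,0,0,0,0,0]
  ]
}}

```text
clock: 9.35
position: [0.4707, 0.0787, 0.2308]
ee_rot: [-0.184, 1.563, 0.184]
force: [-0.2, 0.4, -0.2]
width: 0.088
```

Run:
```python
from h import *
import cv2
tip()
im=get_image("wrist");cv2.imwrite("pics/w3.png",np.clip(im["frame"][:,:,::-1]*1.3,0,255).astype(np.uint8))
for d in pinpoint("wrist","jar_a"): print(frame().T@(np.array(d["point"])-O)*1000,d["p"])
```

```text
clock 9.35 tip in gutter [151.8646  69.201   13.0324] F [-0.1731  0.4089 -0.2126]
```

View pics/w3.png

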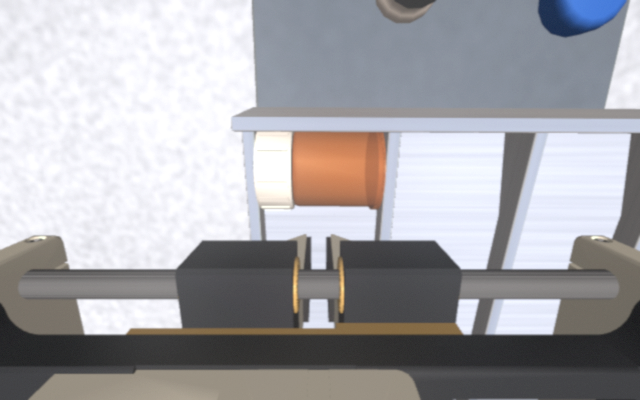

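The jar at (320,168) now lies in the dip against the stop, ahead of the fingers. Next I'll lift and cross to the far lane.

>>> {"op": "arm_command", "data": {
  "motion": [
    [8,0,-5,0,0,0,0],
    [8,-30,-5,0,0,0,0],
    [8,-40,0,0,0,0,0],
    [8,-30,0,0,0,0,0],
    [8,0,-20,14,0,0,0]
  ]
}}

```text
clock: 10.07
position: [0.4915, 0.0532, 0.3334]
ee_rot: [-0.185, 1.559, 0.185]
force: [0.9, 0.5, -0.4]
width: 0.086
```

>>> {"op": "arm_command", "data": {
  "motion": [
    [8,0,-40,28,0,0,0],
    [8,0,-40,28,0,0,0],
    [8,0,-40,28,0,0,0],
    [8,0,-36,38,0,0,0],
    [8,0,0,0,0,0,0]
  ]
}}

```text
clock: 10.7
position: [0.6482, -0.0749, 0.3298]
ee_rot: [-0.181, 1.563, 0.179]
force: [-1.3, 0.1, 0.3]
width: 0.086
```

Run:
```python
from h import *
tip(); plan(G([-35,-68,15]))
get_image("top")
for t in("jar_a","dropper"):
  for d in pinpoint("top",t): print(t,frame().T@(np.array(d["point"])-O)*1000,d["p"])
```

```text
clock 10.7 tip in gutter [-27.0728 -68.6172 131.3219] F [-1.3015  0.0928  0.256 ]
clock 10.7 tip [ 0.6483 -0.0751  0.1518] axes
 [[ 0.    -0.227  0.974]
 [-0.001  0.974  0.227]
 [-1.    -0.001  0.   ]]
turn deg [-0.08  0.01  0.07] shift before turn mm [116.5   4.2  -0.6] after turn [116.5   4.1  -0.6]
jar_a [200.8982  65.8174  12.6698] 0.8
jar_a [ 18.9617 -63.7123  15.8045] 0.53
dropper [15.5084  1.189  20.089 ] 0.59
dropper [199.1575   3.0483   8.2274] 0.32
```

>>> {"op": "arm_command", "data": {
  "motion": [
    [8,30,0,0,0,0,0],
    [8,40,0,-0.5,0,0,0],
    [8,30,0,0,0,0,0],
    [8,16,0,0,0,0,0],
    [8,0,2,0,0,0,0]
  ]
}}

```text
clock: 11.48
position: [0.6446, -0.0688, 0.2144]
ee_rot: [-0.184, 1.565, 0.184]
force: [-0.4, 0.8, 1.1]
width: 0.088
```

>>> {"op": "arm_command", "data": {
  "motion": [
    [8,0,8,0,0,0,0],
    [8,0,6,0,0,0,0],
    [8,0,6,0,0,0,0],
    [8,-0.5,5,0,0,0,0],
    [8,-0.5,5,0,0,0,0]
  ]
}}

```text
clock: 12.1
position: [0.6382, -0.0397, 0.216]
ee_rot: [-0.184, 1.563, 0.183]
force: [0.6, -1.3, 0.7]
width: 0.084
```

Run:
```python
from h import *
import cv2
tip()
im=get_image("wrist");cv2.imwrite("pics/w4.png",np.clip(im["frame"][:,:,::-1]*1.3,0,255).astype(np.uint8))
```

```text
clock 12.1 tip in gutter [ -2.4508 -66.9363  14.3143] F [ 0.5957 -1.2814  0.6789]
```

View pics/w4.png

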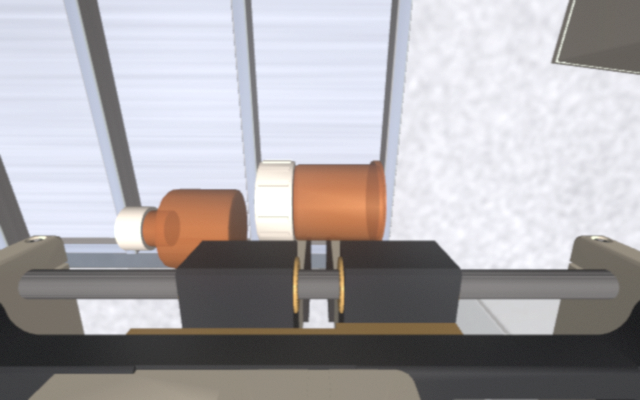

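The second jar at (320,200) is centred in its lane ahead of the fingers, and the dropper at (190,228) hasn't moved. I'll push the same way.

>>> {"op": "arm_command", "data": {
  "motion": [
    [8,-0.2,6,0,0,0,0],
    [8,-0.5,8,0,0,0,0],
    [8,-0.8,8,0,0,0,0],
    [8,-0.8,8,0,0,0,0],
    [8,-0.8,8,0,0,0,0]
  ]
}}

```text
clock: 12.78
position: [0.6293, -0.0023, 0.219]
ee_rot: [-0.184, 1.563, 0.184]
force: [0.7, -1.2, 0.5]
width: 0.091
```

>>> {"op": "arm_command", "data": {
  "motion": [
    [8,-0.9,8,0,0,0,0],
    [8,-0.8,8,0,0,0,0],
    [8,-0.9,8,0,0,0,0],
    [8,-0.8,8,0,0,0,0],
    [8,-0.9,8,0,0,0,0]
  ]
}}

```text
clock: 13.4
position: [0.62, 0.0365, 0.2233]
ee_rot: [-0.184, 1.563, 0.184]
force: [-0.2, -0.4, 0.6]
width: 0.09
```

>>> {"op": "arm_command", "data": {
  "motion": [
    [8,-0.9,8,0,0,0,0],
    [8,-0.8,8,0,0,0,0],
    [8,-0.9,8,0,0,0,0],
    [8,-0.7,7,0,0,0,0],
    [8,-0.6,6,0,0,0,0]
  ]
}}

```text
clock: 14.02
position: [0.6115, 0.0724, 0.2272]
ee_rot: [-0.184, 1.563, 0.184]
force: [-0.1, -0.3, 0.8]
width: 0.086
```

Run:
```python
from h import *
tip()
im=get_image("wrist")
for d in pinpoint("wrist","jar_a"): print(frame().T@(np.array(d["point"])-O)*1000,d["p"])
```

```text
clock 14.025 tip in gutter [113.4087 -66.4687  13.4053] F [-0.1228 -0.3192  0.8488]
[198.7223  66.1539   9.882 ] 0.72
```

>>> {"op": "arm_command", "data": {
  "motion": [
    [8,-0.6,6,0,0,0,0],
    [8,-0.6,6,0,0,0,0],
    [8,-0.5,5,0,0,0,0],
    [8,-0.4,4,0,0,0,0],
    [8,-0.4,4,0,0,0,0]
  ]
}}

```text
clock: 14.75
position: [0.6057, 0.0965, 0.2296]
ee_rot: [-0.184, 1.563, 0.184]
force: [-0.2, -0.5, 0.2]
width: 0.093
```

>>> {"op": "arm_command", "data": {
  "motion": [
    [8,-0.4,4,0,0,0,0],
    [8,-0.4,4,0,0,0,0],
    [8,-0.2,4,0,0,0,0],
    [8,-0.2,3,0,0,0,0],
    [8,0,0,0,0,0,0]
  ]
}}

```text
clock: 15.38
position: [0.6022, 0.1112, 0.2308]
ee_rot: [-0.184, 1.563, 0.184]
force: [0.8, -0.7, 0.9]
width: 0.088
```

Run:
```python
from h import *
import cv2
tip()
im=get_image("wrist");cv2.imwrite("pics/w5.png",np.clip(im["frame"][:,:,::-1]*1.3,0,255).astype(np.uint8))
```

```text
clock 15.375 tip in gutter [153.4686 -66.2956  12.8423] F [ 0.8183 -0.7429  0.8918]
```

View pics/w5.png

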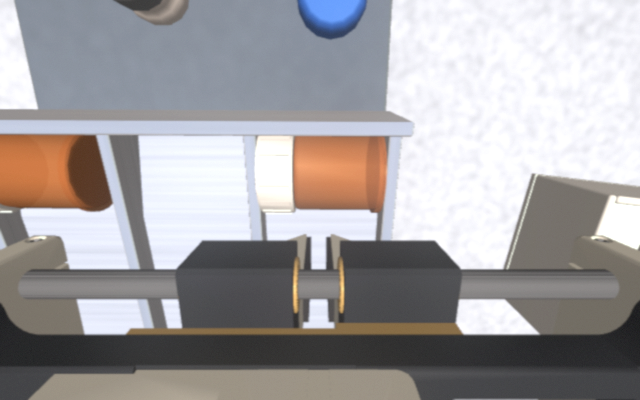

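The second jar at (320,173) is past the crest and almost at the stop, and the first is still seated at (50,170). I'll retreat and check.

>>> {"op": "arm_command", "data": {
  "motion": [
    [8,0,-5,0,0,0,0],
    [8,-30,-5,0,0,0,0],
    [8,-50,0,0,0,0,0],
    [8,-50,0,0,0,0,0],
    [8,-40,-40,0,0,0,0]
  ]
}}

```text
clock: 16.05
position: [0.6134, 0.0649, 0.4034]
ee_rot: [-0.186, 1.561, 0.19]
force: [0.2, -1.1, -0.5]
width: 0.088
```

>>> {"op": "arm_command", "data": {
  "motion": [
    [8,0,-60,0,0,0,0],
    [8,0,-60,0,0,0,0],
    [8,0,-60,0,0,0,0],
    [8,0,-50,0,0,0,0],
    [8,0,0,0,0,0,0]
  ]
}}

```text
clock: 16.68
position: [0.6669, -0.1683, 0.3999]
ee_rot: [-0.179, 1.565, 0.175]
force: [-0.6, 0.5, -0.4]
width: 0.088
```

Run:
```python
from h import *
import cv2
tip()
fs=[]
for c in("top","scene"):
  im=get_image(c);fs.append(im["frame"][:,:,::-1])
  for t in("jar_a","dropper"):
    for d in pinpoint(c,t): print(c,t,frame().T@(np.array(d["point"])-O)*1000,round(d["p"],2))
a=cv2.resize(fs[0][100:280,160:400],(400,300),interpolation=cv2.INTER_CUBIC);b=cv2.resize(fs[1][150:300,250:450],(400,300),interpolation=cv2.INTER_CUBIC)
cv2.imwrite("pics/end.png",np.clip(1.5*np.hstack([a,b]),0,255).astype(np.uint8))
```

```text
clock 16.675 tip in gutter [-114.6897  -65.1094  211.0308] F [-0.6016  0.4597 -0.3522]
top jar_a [202.2996 -60.4624  11.6176] 0.8
top jar_a [198.9345  66.1022  13.9823] 0.48
top dropper [15.5254 -2.2005 16.0652] 0.64
top dropper [286.1717  22.7306 -45.261 ] 0.21
scene jar_a [198.1381  66.0674  13.3621] 0.72
scene jar_a [202.4589 -66.8411  12.7069] 0.64
scene dropper [14.0922 -0.6332 24.461 ] 0.68
```

View pics/end.png

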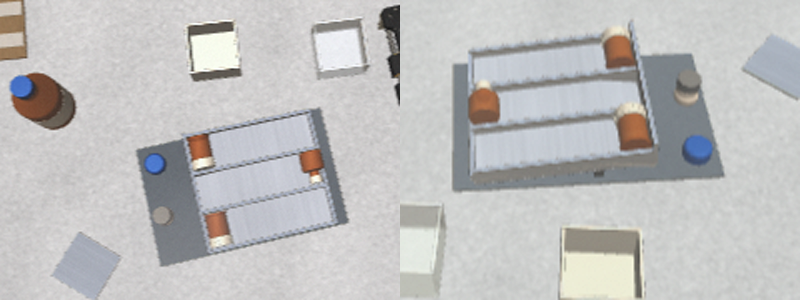

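Both jars are seated at the stop, at left-crop (201,152) and (217,228). The dropper is at the low end at (312,163), and the cap, pot and dishes haven't moved.

```bash
python3 -c "
from cell import arm
print(arm.sign_off())"
```

```text
the job is handed in; nothing more can be done
None
```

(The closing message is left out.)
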